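Make up the oil-immersion kit and the measuring kit for the microscopes

TASK

Make up two microscope kits from the stock in the middle of the bench. The oil-immersion kit goes in the three-compartment tray, the slide box flat in the long slot and the longest objective and the oil dropper bottle upright in the two square compartments, one in each; the measuring kit goes in the two-compartment tray, the shortest objective and the eyepiece upright, one in each compartment. Set each thing down gently on the tray floor without dropping it, keep the slide box lying along its slot, and leave the middle-length objective, the staining jar and the Petri dish standing where they are.

Things in the scene. Friction and masses are not known exactly. Their poses are not given: they have to be found in the camera images.
- objective_long: The longest of three microscope objectives, 52 mm tall, standing on its screw thread with the front lens up. From below: brass thread 20 mm in diameter to 5 mm, chrome barrel and black knurled ring 28 mm in diameter from 5 to 34 mm (grip here), then a narrower nose ending in a cone with a pointed tip. About 0.11 kg. Origin: centre of its underside; z axis up.
- objective_short: The shortest of three microscope objectives, 30 mm tall, standing on its screw thread with the wide front lens up. Thread 20 mm in diameter to 5 mm, body 28 mm in diameter (lower half black and knurled, upper half chrome) from 5 to 26 mm, top face 23 mm wide. About 0.07 kg. Grip it in its upper half, so that the fingertips clear the tray's walls. Origin: centre of its underside; z axis up.
- eyepiece: Microscope eyepiece, 48 mm tall, standing on its rubber eye cup with the tube up: black head 34 mm in diameter to 20 mm, then a shiny tube 23 mm in diameter to the top, with a dark opening (grip the tube). About 0.08 kg. Origin: centre of its underside; z axis up.
- oil_bottle: Immersion-oil dropper bottle, amber glass with a paper band: round body 30 mm in diameter to 42 mm, black collar and small rubber bulb above, 72 mm tall in all. About 0.06 kg. Origin: centre of its underside; z axis up.
- slide_box: White plastic slide box lying flat, shut, does not open: 84 mm long (its x axis), 34 mm wide (y), 26 mm high, with a paper label on its lid. About 0.07 kg. Same either way round. Grip across its width, in its upper half. Origin: centre of its underside; z axis up.
- oil_tray: Three-compartment kit tray, grey plastic, fixed to the bench: 122 mm (x) by 124 mm (y), floor 3 mm thick, walls 4 mm thick and 12 mm high over the bench. On its -x side one long slot, inside 54 mm (x) by 116 mm (y), centre at x = -30 mm, y = 0; on its +x side two square compartments, inside 56 mm by 56 mm, centres at x = +29 mm, y = +30 and -30 mm. Origin: centre of its underside.
- measuring_tray: Two-compartment kit tray, grey plastic, fixed to the bench: 64 mm (x) by 124 mm (y), floor 3 mm thick, walls 4 mm thick and 12 mm high over the bench; two square compartments, inside 56 mm by 56 mm, centres at x = 0, y = +30 and -30 mm. Origin: centre of its underside.
- objective_mid: Not for a kit, stays: the middle-length objective, 40 mm tall, 28 mm in diameter, standing on its thread, blunt conical nose up. Origin: centre of its underside; z axis up.
- staining_jar: Not for a kit, stays: glass staining jar with slots for slides and a lid, round foot 42 mm in diameter, square body 31 mm, 68 mm tall. Origin: centre of its underside; z axis up.
- petri_dish: Not for a kit, stays: covered Petri dish with cream agar, 60 mm in diameter, 15 mm high. Origin: centre of its underside; z axis up. The eight stock things stand at least 75 mm apart, centre to centre, at every start, on a flat blue mat 2 mm thick.
There are look-alikes about, which are no part of the job. Leave any green or purple look-alike of the oil_bottle alone.

How it is judged:
By the outcome, as a careful person would: the job done as asked, in the order asked, and still so for the second after the job is handed in, with the robot touching nothing.
It also fails if it takes over 115 s, if anything falls off the work surface, if the arm or the gripper's body presses on something with over 40 N, if the wrist force passes 120 N, or if a joint passes its speed limit or range.

ROBOT

A 6-joint arm with a two-finger parallel gripper is mounted at the origin on the work surface. World frame = base frame: x ahead of the robot, y to its left, z up, the work surface at z = 0. Lengths are in m, angles in degrees, forces in N, time in s.
With the tool pointing down it reaches from about 0.375 to 0.9 m from the base axis. Payload 3.1 kg.
Tool frame: the origin (TCP) lies at the very end of the fingers, on their centre line; the grasp point (between the pads) lies 19 mm behind it; z points along the fingers, y is the line along which they close (so a half turn about z gives the same grasp; the last joint's range is limited). The gripper opens to 87 mm and grips with 3 to 60 N. Pads are 19 mm wide; open, the fingers measure 117 mm over their backs; the gripper's body (75 mm by 190 mm) begins 51 mm behind the grasp point.
Start: joints at [-78.065, 30.224, 82.088, -0, 67.689, -10.227], TCP at [0.236, -0.579, 0.223] pointing down, gripper open.
Joint ranges: [-176.69, 176.69], [-43.24, 126.21], [12.49, 139.97], [-82, 262], [0, 151.66], [-163.58, 163.58]. Speed limits (degrees/s): [159.86, 159.86, 180, 180, 180, 180].

INTERFACE

Orientations are given as a 3x3 rotation matrix whose columns are the frame's x, y, z axes.
In Python, from rig import bot, imaging gives the robot as it stands.
- The arm moves only by the tool drive_tool, never from a script. Its argument "deltas" is text: rows parted by semicolons, each of 5 numbers parted by spaces: the finger opening in mm, from 0 to 87, then the shift along the world's x, y, z in mm, then the turn about the world's z in rad. In form: jaw dx dy dz twist; .... A call has 1 to 12 rows; each row is the pose to reach, as a shift and turn from the pose commanded when the call began; what a row does not reach only later rows make up. A row lasts 1/10 s, in which the tool goes at most 50 mm and 8.59 degrees, less where a joint would pass 70% of its speed; a pose out of reach is approached as far as the arm can. A call with a gripper value outside its range is refused whole. The fingers move at their own pace and stop on an object; the grip force is fixed at half the most. Time passes only in rows, so rows that repeat a pose let the fingers close. It gives the time, the measured TCP pose, the force, the opening and the grip force at its end, in the units of the state.
- bot.read_state(): the state, without advancing time (a new reading comes with each control period).
- imaging.capture(name): name is "side" or "top"; returns the picture (384x512x3 uint8, red, green, blue); there is no depth.
- imaging.camera_model(name): a dict with "fx", "fy", "cx", "cy" (pixels), "T" (4x4, takes a point from camera to world coordinates). Camera axes: x right, y down, z forward; pixel columns grow to the right and rows downward; lengths in m; the calibration is good to about 2 mm. A picture is of the moment at which its call begins. camera_model takes no time and is no camera call.
- bot.hand_in(): hands the job in; it is judged then, once.
The state is a dict: "time_s": time; "joint_positions": joint angles; "qvel": joint speeds; "tau": joint torques, N m; "position": TCP position; "tcp_rot": TCP orientation; "force": force on the tool from outside, world axes, zero at the start; "moment": the same for the moment, N m; "opening": opening from 0.0 (shut) to 1.0 (fully open); "grasp_force": force on a finger pad.
Only numpy, scipy, OpenCV 4.12 (cv2) and the standard library are available. Lean on these libraries where they do the work, as an engineer would, in place of code of your own. Each camera call takes 0.05 s, during which the arm holds its last target. There are 200 camera calls.

## Working session

There is one attempt and no reset: what is moved stays moved. The work goes in short steps, Python scripts to look and compute and a tool call to move; the robot and the scene stay as the last step left them, time stands still between calls to the robot, and variables do not carry over. Pictures are saved under pics/ and viewed, at most 14 in all, crops included, and the job is handed in when it is done.

Besides the shell and the picture viewer there is one more tool, called after "Call:" by a JSON object that holds its "name" and its "arguments", one argument or row to a line. drive_tool: Moves the arm, as the interface text tells. Its arguments: {"type":"object","properties":{"deltas":{"type":"string"}},"required":["deltas"]}

```bash
ls; mkdir -p pics
cat > h.py <<'E'
import numpy as np,cv2
from rig import bot,imaging
def cap(n,f):
    im=imaging.capture(n)[:,:,::-1].copy(); cv2.imwrite('pics/'+f,im); return im
def px(n,u,v,z):
    m=imaging.camera_model(n);T=np.array(m["T"])
    d=T[:3,:3]@np.array([(u-m["cx"])/m["fx"],(v-m["cy"])/m["fy"],1]);o=T[:3,3]
    return np.round((o+d*(z-o[2])/d[2])*1000,1)
E
python3 - <<'E'
from h import *
a=cap('top','t0.png');b=cap('side','s0.png')
cv2.imwrite('pics/t0b.png',cv2.resize(a,(800,600),interpolation=cv2.INTER_CUBIC))
cv2.imwrite('pics/s0b.png',cv2.resize(b,(800,600),interpolation=cv2.INTER_CUBIC))
for n in('top','side'):
    m=imaging.camera_model(n);print(n,m['fx'],m['cx'],m['cy'],np.round(m['T'],3))
print(bot.read_state())
E
```

```text
pics
top 437.9634150562185 254.04017524559757 188.90943312774777 [[ 0.006 -0.997  0.076  0.521]
 [-1.    -0.004  0.024 -0.016]
 [-0.023 -0.077 -0.997  1.011]
 [ 0.     0.     0.     1.   ]]
side 445.22368896451275 260.95823097834824 182.93524582485435 [[-0.743 -0.474  0.471  0.153]
 [-0.669  0.515 -0.536  0.485]
 [ 0.011 -0.714 -0.7    0.705]
 [ 0.     0.     0.     1.   ]]
{'time_s': 0.1, 'joint_positions': array([-7.80675893e+01,  3.02761022e+01,  8.21493090e+01, -1.63731950e-03,
        6.76892859e+01, -1.02275139e+01]), 'qvel': array([ 0.08960198, -0.15889721, -0.13088302, -0.02834686,  0.02473971,
       -0.029339  ]), 'tau': array([-3.43265920e-04, -4.40985417e+01, -1.77151501e+01,  6.33437256e-02,
        5.34102239e-02, -4.86260478e-05]), 'position': array([ 0.23562358, -0.57816645,  0.22164161]), 'tcp_rot': array([[ 9.26130609e-01,  3.77202734e-01, -4.39761844e-04],
       [ 3.77202846e-01, -9.26128608e-01,  1.95311844e-03],
       [ 3.29445590e-04, -1.97472219e-03, -9.99997996e-01]]), 'force': array([0.70760376, 0.16807357, 0.18742112]), 'moment': array([ 0.02163882, -0.02499327,  0.01814074]), 'grasp_force': 0.0, 'opening': 1.0032040808938518}
```

View pics/t0b.png

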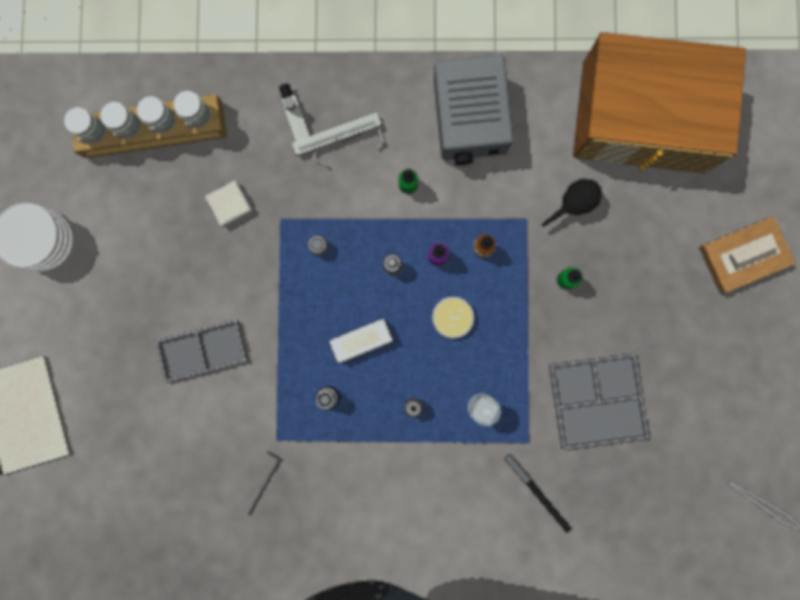

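View pics/s0b.png

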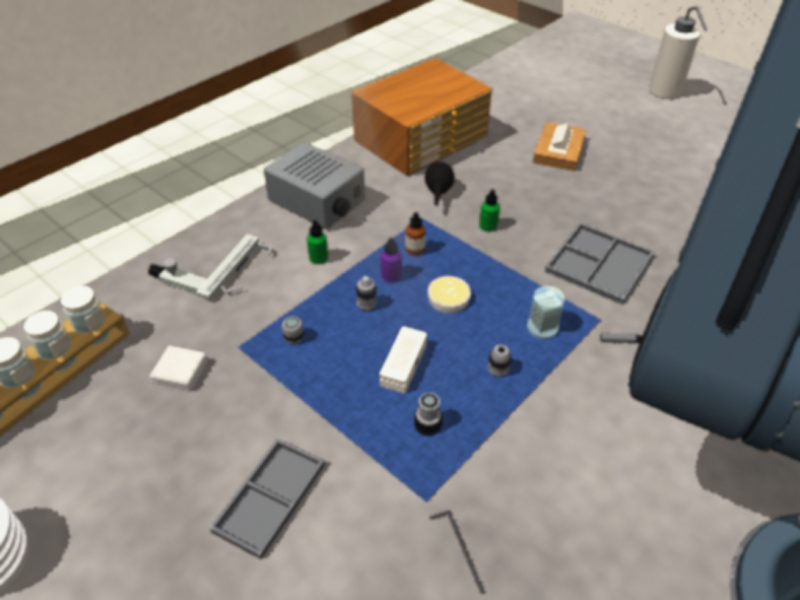

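The top view shows, in 800x600 pixels:
- **Objectives:** (317,243) is flat and short. (392,263) and (413,408) are the long and mid candidates.
- **Eyepiece:** (326,398).
- **Bottles:** amber at (485,245); purple at (438,254) and green at (408,181) and (570,278) are look-alikes.
- **Slide box:** (361,341).
- **Trays:** measuring (204,352), oil (600,401).

A close crop will settle which objective is which.

Run:
```python
from h import *
a=cv2.imread('pics/t0.png');b=cv2.imread('pics/s0.png')
# 800px/1.5625 
c=a[145:275,185:345]; cv2.imwrite('pics/c1.png',cv2.resize(c,None,fx=5,fy=4.6 if 0 else 4.6,interpolation=cv2.INTER_CUBIC) if 0 else cv2.resize(c,(738,600),interpolation=cv2.INTER_CUBIC))
d=np.hstack([cv2.resize(b[y:y+50,x:x+50],(260,260),interpolation=cv2.INTER_CUBIC) for x,y in((210,160),(295,205),(162,185))])
e=np.hstack([cv2.resize(b[y:y+50,x:x+50],(260,260),interpolation=cv2.INTER_CUBIC) for x,y in((240,125),(249,240),(225,140))])
cv2.imwrite('pics/c2.png',np.vstack([d,e]))
f=np.hstack([cv2.resize(a[195:255,95:170],(400,320),interpolation=cv2.INTER_CUBIC),cv2.resize(a[220:295,345:420],(400,320*1),interpolation=cv2.INTER_CUBIC)])
cv2.imwrite('pics/c3.png',np.hstack([cv2.resize(a[195:255,95:165],(400,343),interpolation=cv2.INTER_CUBIC),cv2.resize(a[222:292,345:425],(392,343),interpolation=cv2.INTER_CUBIC)]))
```

```text
(no output)
```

View pics/c1.png

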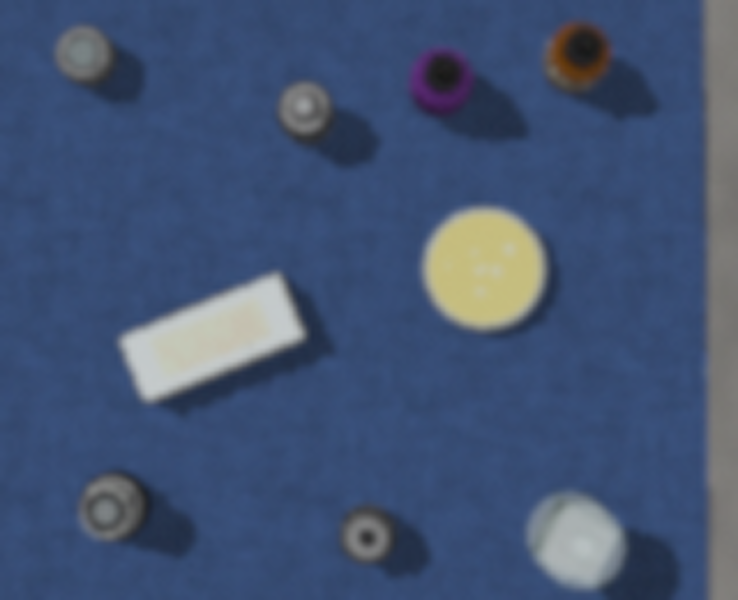

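View pics/c2.png

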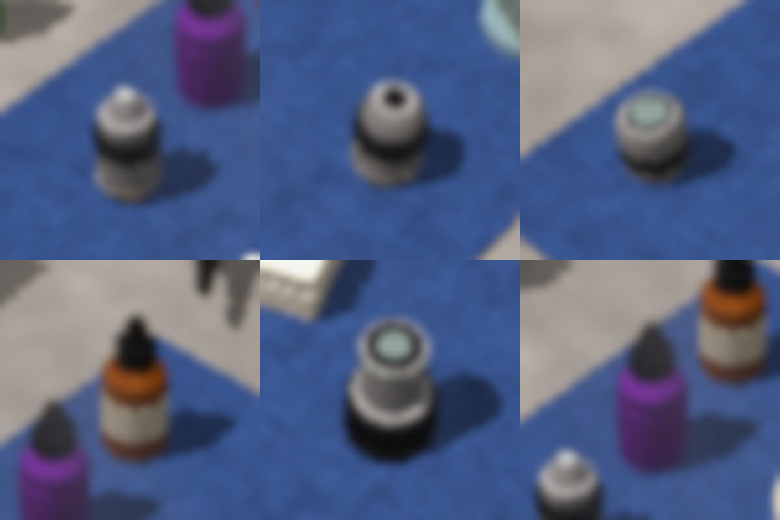

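View pics/c3.png

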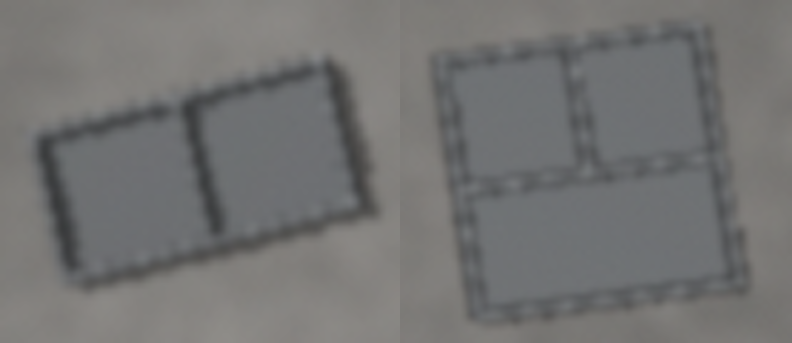

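Run:
```python
from h import *
s=4.6125
c1=lambda u,v,z:px('top',185+u/s,145+v/s,z/1000)
for n,u,v,z in[('short',84,55,32),('long',305,105,54),('mid',368,537,42),('eye',106,511,50),('bot',584,46,72),('petri',485,268,17),('jar',577,545,70)]:print(n,c1(u,v,z))
for n,u,v,z in[('short',187,206.5,32),('long',234,177.7,54),('eye',274.8,256.3,50),('bot',266.2,136.5,74)]:print('side',n,px('side',u,v,z/1000))
def rect(n,P):
    P=np.array(P)[:,:2];(c,wh,an)=cv2.minAreaRect(P.astype(np.float32));d=P[1]-P[0];e=P[2]-P[1]
    print(n,P.mean(0),'sides',np.linalg.norm(d),np.linalg.norm(e),'ang',np.degrees(np.arctan2(*d[::-1])),np.degrees(np.arctan2(*e[::-1])))
    return P
rect('box',[c1(u,v,28) for u,v in[(119,340),(279,271),(306,334),(148,404)]])
rect('meas',[px('top',95+u/5.714,195+v/5.714,.012) for u,v in[(38,135),(332,58),(373,212),(78,290)]])
rect('oil',[px('top',345+u/4.9,222+v/4.9,.012) for u,v in[(32,55),(312,25),(349,290),(70,322)]])
```

```text
short [668.3 122.4  32. ]
long [641.2  13.2  54. ]
mid [436.2 -17.7  42. ]
eye [448.1 106.2  50. ]
bot [ 667.1 -117.7   72. ]
petri [565.4 -74.7  17. ]
jar [ 435.8 -113.8   70. ]
side short [671.6 123.7  32. ]
side long [644.   13.9  54. ]
side eye [449.9 107.3  50. ]
side bot [ 669.8 -117.4   74. ]
box [530.65  58.  ] sides 84.81326547185881 33.27371334852784 ang -66.36675406927391 -156.4396414162362
meas [512.875 288.925] sides 122.22872002929589 63.95600050034397 ang -75.06556328144295 -163.74696219133332
oil [ 445.2   -285.075] sides 129.1167688567213 121.03586245406765 ang -83.55199901173025 -173.26250812174223
```

Long objective confirmed at (392,263), with a pointed bright tip. (413,408) is the mid one (blunt, dark dot). Amber bottle confirmed. The measured sizes and both cameras agree to about 3 mm. First move: above the slide box.

Call:
{"name": "drive_tool", "arguments": {
  "deltas": "60 148 318 -40 0.8; 60 148 318 -40 0.8; 60 148 318 -40 0.8; 60 148 318 -40 0.8; 60 148 318 -40 0.8; 60 148 318 -40 0.8; 60 148 318 -40 0.8; 60 295 637 -100 1.597; 60 295 637 -100 1.597; 60 295 637 -100 1.597; 60 295 637 -100 1.597; 60 295 637 -100 1.597"
}}

```text
time_s: 1.3
position: [0.4861, -0.0378, 0.1404]
tcp_rot: [[-0.364, 0.932, -0.0], [0.932, 0.364, -0.0], [0.0, -0.0, -1.0]]
force: [0.6, -0.1, 0.3]
opening: 0.69
grasp_force: 0.0
```

Call:
{"name": "drive_tool", "arguments": {
  "deltas": "60 150 300 -60 0.8; 60 150 300 -60 0.8; 60 150 300 -60 0.8; 60 150 300 -60 0.8"
}}

```text
time_s: 1.7
position: [0.5741, 0.1385, 0.1049]
tcp_rot: [[-0.826, 0.563, -0.001], [0.563, 0.826, -0.0], [0.0, -0.001, -1.0]]
force: [0.7, -0.1, -0.5]
opening: 0.686
grasp_force: 0.0
```

That second call overshot the box, and it was my mistake to send it blind. Correcting back.

Call:
{"name": "drive_tool", "arguments": {
  "deltas": "60 -45 -85 0 -0.56; 60 -45 -85 0 -0.56; 60 -45 -85 0 -0.56; 60 -45 -85 0 -0.56; 60 -45 -85 0 -0.56; 60 -45 -85 0 -0.56; 60 -45 -85 0 -0.56"
}}

```text
time_s: 2.4
position: [0.5287, 0.0515, 0.1056]
tcp_rot: [[-0.397, 0.918, -0.0], [0.918, 0.397, -0.0], [0.0, -0.0, -1.0]]
force: [-0.6, -0.6, 0.7]
opening: 0.689
grasp_force: 0.0
```

Call:
{"name": "drive_tool", "arguments": {
  "deltas": "60 3 6 -45 0; 60 3 6 -70 0; 60 3 6 -85 0; 60 3 6 -91 0; 60 3 6 -91 0; 20 3 6 -91 0; 20 3 6 -91 0; 20 3 6 -91 0; 20 3 6 -91 0; 20 3 6 -91 0; 20 3 6 -91 0"
}}

```text
time_s: 3.5
position: [0.5323, 0.0574, 0.0153]
tcp_rot: [[-0.395, 0.919, 0.001], [0.919, 0.395, -0.0], [-0.001, 0.001, -1.0]]
force: [-0.1, 0.7, 5.0]
opening: 0.385
grasp_force: 30.0
```

Gripped (33.5 mm). Lift.

Call:
{"name": "drive_tool", "arguments": {
  "deltas": "20 0 0 15 0; 20 0 0 45 0; 20 0 0 95 0; 20 0 0 115 0; 20 -20 -40 115 -0.1; 20 -35 -85 115 -0.2; 20 -50 -130 115 -0.293; 20 -65 -175 115 -0.293; 20 -80 -220 115 -0.293; 20 -95 -265 115 -0.293; 20 -105 -310 115 -0.293; 20 -117 -346 115 -0.293"
}}

```text
time_s: 4.7
position: [0.414, -0.2913, 0.1296]
tcp_rot: [[-0.111, 0.994, 0.0], [0.994, 0.111, -0.001], [-0.001, 0.0, -1.0]]
force: [0.7, 0.2, -0.1]
opening: 0.385
grasp_force: 30.0
```

Call:
{"name": "drive_tool", "arguments": {
  "deltas": "20 1 3 -40 0; 20 1 3 -75 0; 20 1 3 -95 0; 20 1 3 -104 0; 20 1 3 -108 0; 20 1 3 -110 0; 20 1 3 -110 0"
}}

```text
time_s: 5.4
position: [0.4162, -0.2859, 0.0203]
tcp_rot: [[-0.113, 0.994, 0.001], [0.994, 0.113, -0.001], [-0.001, 0.001, -1.0]]
force: [0.3, -1.1, -1.7]
opening: 0.388
grasp_force: 30.0
```

Run:
```python
from h import *
b=cap('side','s1.png');a=cap('top','t1.png')
cv2.imwrite('pics/s1b.png',np.hstack([cv2.resize(b[130:210,335:435],(400,320),interpolation=cv2.INTER_CUBIC),cv2.resize(a[220:300,340:440],(400,320),interpolation=cv2.INTER_CUBIC)]))
```

```text
(no output)
```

View pics/s1b.png

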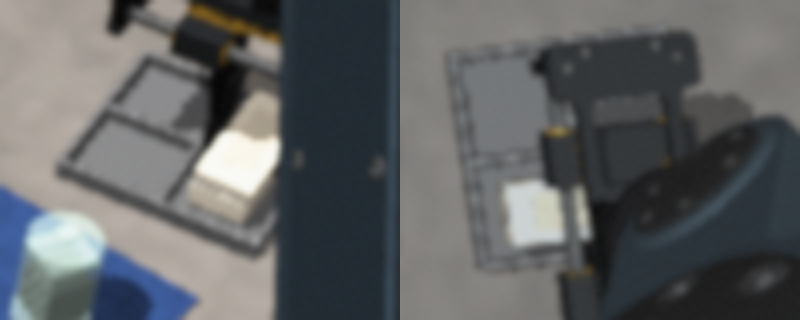

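The box sits centred over the slot. Lower the last few mm.

Call:
{"name": "drive_tool", "arguments": {
  "deltas": "20 0 0 -1 0; 20 0 0 -2 0; 20 0 0 -3 0; 20 0 0 -3.5 0; 20 0 0 -3.5 0"
}}

```text
time_s: 6.0
position: [0.4157, -0.2856, 0.0164]
tcp_rot: [[-0.113, 0.994, 0.0], [0.994, 0.113, -0.0], [-0.0, 0.0, -1.0]]
force: [-0.5, -0.8, 1.6]
opening: 0.388
grasp_force: 30.0
```

Call:
{"name": "drive_tool", "arguments": {
  "deltas": "20 0 0 -0.5 0; 20 0 0 -1 0; 20 0 0 -1 0"
}}

```text
time_s: 6.3
position: [0.4157, -0.2856, 0.0163]
tcp_rot: [[-0.113, 0.994, 0.0], [0.994, 0.113, -0.0], [-0.001, 0.0, -1.0]]
force: [-1.6, 0.8, 11.1]
opening: 0.39
grasp_force: 30.0
```

Contact (11 N). Release, rise, go to the long objective.

Call:
{"name": "drive_tool", "arguments": {
  "deltas": "42 0 0 0 0; 50 0 0 0 0; 50 0 0 1 0; 50 0 0 20 0; 50 0 0 60 0; 50 0 0 100 0; 55 20 45 100 0; 55 50 85 100 0; 55 80 125 100 0; 55 110 165 100 0; 55 135 205 100 0; 55 160 245 100 0"
}}

```text
time_s: 7.5
position: [0.5765, -0.0387, 0.1149]
tcp_rot: [[-0.113, 0.994, -0.0], [0.994, 0.113, 0.0], [0.0, -0.0, -1.0]]
force: [0.6, -1.1, 0.3]
opening: 0.633
grasp_force: 0.0
```

Call:
{"name": "drive_tool", "arguments": {
  "deltas": "55 35 28 0 0; 55 66 52 0 0; 55 66 52 -20 0; 55 66 52 -60 0; 55 66 52 -85 0; 55 66 52 -96 0; 55 66 52 -100 0; 55 66 52 -100 0; 15 66 52 -100 0; 15 66 52 -100 0; 15 66 52 -100 0; 15 66 52 -100 0"
}}

```text
time_s: 8.7
position: [0.6421, 0.0113, 0.016]
tcp_rot: [[-0.113, 0.994, 0.001], [0.994, 0.113, -0.0], [-0.0, 0.001, -1.0]]
force: [0.1, -0.1, -0.3]
opening: 0.353
grasp_force: 0.0
```

Call:
{"name": "drive_tool", "arguments": {
  "deltas": "15 0 0 0 0; 15 0 0 0 0"
}}

```text
time_s: 8.9
position: [0.6423, 0.0113, 0.0159]
tcp_rot: [[-0.113, 0.994, 0.001], [0.994, 0.113, -0.0], [-0.0, 0.001, -1.0]]
force: [0.6, -0.0, 2.9]
opening: 0.315
grasp_force: 30.0
```

Call:
{"name": "drive_tool", "arguments": {
  "deltas": "15 0 0 15 0; 15 0 0 50 0; 15 0 0 90 0; 15 0 0 100 0; 15 -20 -40 100 0; 15 -40 -80 100 0; 15 -60 -120 100 0; 15 -80 -160 100 0; 15 -100 -200 100 0; 15 -120 -240 100 0; 15 -140 -280 100 0; 15 -155 -310 100 0"
}}

```text
time_s: 10.1
position: [0.4849, -0.3006, 0.1149]
tcp_rot: [[-0.111, 0.994, -0.001], [0.994, 0.111, 0.0], [0.0, -0.001, -1.0]]
force: [0.6, -0.1, -1.8]
opening: 0.314
grasp_force: 30.0
```

Call:
{"name": "drive_tool", "arguments": {
  "deltas": "15 -4 -10 0 0; 15 -4 -10 -30 0; 15 -4 -10 -65 0; 15 -4 -10 -85 0; 15 -4 -10 -92 0; 15 -4 -10 -95 0; 15 -4 -10 -96 0; 15 -4 -10 -97 0; 15 -4 -10 -97 0"
}}

```text
time_s: 11.0
position: [0.4833, -0.309, 0.0191]
tcp_rot: [[-0.113, 0.994, 0.001], [0.994, 0.113, -0.001], [-0.001, 0.001, -1.0]]
force: [0.0, -0.1, -0.1]
opening: 0.318
grasp_force: 30.0
```

Call:
{"name": "drive_tool", "arguments": {
  "deltas": "15 -3 -1 -1 0; 15 -3 -1 -1.5 0; 15 -3 -1 -2 0; 15 -3 -1 -2.5 0; 15 -3 -1 -2.5 0"
}}

```text
time_s: 11.5
position: [0.4795, -0.3098, 0.0169]
tcp_rot: [[-0.113, 0.994, -0.0], [0.994, 0.113, -0.0], [-0.0, -0.0, -1.0]]
force: [-2.0, -0.4, 7.6]
opening: 0.314
grasp_force: 30.0
```

Call:
{"name": "drive_tool", "arguments": {
  "deltas": "34 0 0 0 0; 40 0 0 0 0; 40 0 0 0.5 0; 40 0 0 20 0; 40 0 0 60 0; 40 0 0 105 0; 52 30 30 110 0; 52 65 65 110 0; 52 100 100 110 0; 52 135 135 110 0; 52 170 170 110 0; 52 189 192 110 0"
}}

```text
time_s: 12.7
position: [0.6712, -0.1145, 0.1255]
tcp_rot: [[-0.115, 0.993, 0.002], [0.993, 0.115, 0.0], [0.0, 0.002, -1.0]]
force: [-0.1, -1.2, 0.7]
opening: 0.592
grasp_force: 0.0
```

Call:
{"name": "drive_tool", "arguments": {
  "deltas": "52 0 0 0 0; 52 0 0 -30 0; 52 0 0 -65 0; 52 0 0 -90 0; 52 0 0 -102 0; 52 0 0 -106 0; 52 0 0 -106 0; 15 0 0 -106 0; 15 0 0 -106 0; 15 0 0 -106 0; 15 0 0 -106 0; 15 0 0 -106 0"
}}

```text
time_s: 13.9
position: [0.6694, -0.1178, 0.0207]
tcp_rot: [[-0.113, 0.994, 0.002], [0.994, 0.113, -0.001], [-0.001, 0.002, -1.0]]
force: [1.2, 0.1, 4.1]
opening: 0.338
grasp_force: 30.0
```

Call:
{"name": "drive_tool", "arguments": {
  "deltas": "15 0 0 15 0; 15 0 0 50 0; 15 0 0 90 0; 15 0 0 100 0; 15 -35 -24 100 0; 15 -75 -50 100 0; 15 -115 -78 100 0; 15 -150 -102 100 0; 15 -180 -122 100 0; 15 -196 -133 100 0; 15 -196 -133 100 0; 15 -196 -133 90 0"
}}

```text
time_s: 15.1
position: [0.4737, -0.2514, 0.1105]
tcp_rot: [[-0.111, 0.994, 0.003], [0.994, 0.111, -0.002], [-0.002, 0.003, -1.0]]
force: [0.3, 0.1, -0.8]
opening: 0.334
grasp_force: 30.0
```

Call:
{"name": "drive_tool", "arguments": {
  "deltas": "15 0 0 -25 0; 15 0 0 -55 0; 15 0 0 -75 0; 15 0 0 -82 0; 15 0 0 -85 0; 15 0 0 -86 0; 15 0 0 -86 0"
}}

```text
time_s: 15.8
position: [0.4735, -0.2508, 0.0243]
tcp_rot: [[-0.113, 0.994, 0.001], [0.994, 0.113, -0.001], [-0.001, 0.001, -1.0]]
force: [-0.0, -0.5, -0.4]
opening: 0.337
grasp_force: 30.0
```

Call:
{"name": "drive_tool", "arguments": {
  "deltas": "15 0 0 -1 0; 15 0 0 -1.5 0; 15 0 0 -2 0; 15 0 0 -2.5 0; 15 0 0 -2.5 0"
}}

```text
time_s: 16.3
position: [0.4728, -0.2508, 0.0217]
tcp_rot: [[-0.113, 0.994, 0.0], [0.994, 0.113, -0.0], [-0.0, 0.0, -1.0]]
force: [-0.3, -0.3, 4.5]
opening: 0.337
grasp_force: 30.0
```

Call:
{"name": "drive_tool", "arguments": {
  "deltas": "36 0 0 0 0; 42 0 0 0 0; 42 0 0 0.5 0; 42 0 0 20 0; 42 0 0 60 0; 42 0 0 105 0; 52 20 38 110 0; 52 40 77 110 0; 52 60 115 110 0; 52 80 154 110 0; 52 100 192 110 0; 52 120 230 110 0"
}}

```text
time_s: 17.5
position: [0.5931, -0.0189, 0.1311]
tcp_rot: [[-0.113, 0.994, -0.0], [0.994, 0.113, 0.0], [0.0, -0.0, -1.0]]
force: [1.1, -1.4, 0.1]
opening: 0.599
grasp_force: 0.0
```

Run:
```python
from h import *
b=cap('side','s2.png');a=cap('top','t2.png')
cv2.imwrite('pics/s2b.png',np.hstack([cv2.resize(b[120:220,335:435],(400,400),interpolation=cv2.INTER_CUBIC),cv2.resize(a[210:310,330:430],(400,400),interpolation=cv2.INTER_CUBIC)]))
```

```text
(no output)
```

View pics/s2b.png

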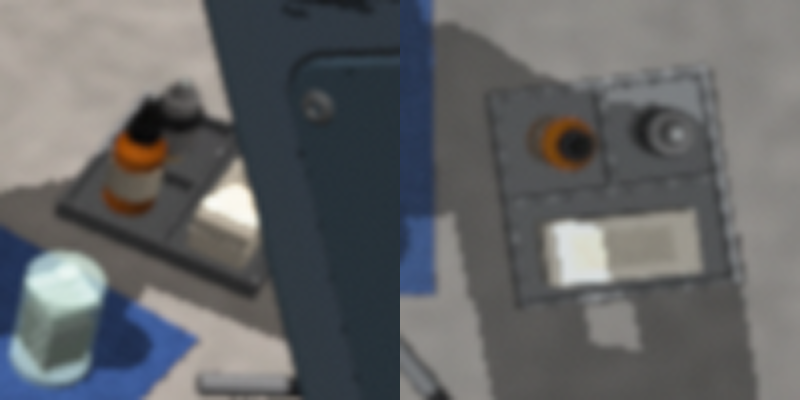

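The oil kit is in place: bottle top (575,145), objective (672,130), box in its slot. On to the short objective.

Call:
{"name": "drive_tool", "arguments": {
  "deltas": "52 22 42 0 0; 52 45 84 0 0; 52 65 124 0 0; 52 77 144 0 0; 52 77 144 -30 0; 52 77 144 -70 0; 52 77 144 -100 0; 52 77 144 -112 0; 52 77 144 -116 0; 52 77 144 -116 0; 15 77 144 -116 0; 15 77 144 -116 0"
}}

```text
time_s: 18.8
position: [0.6711, 0.1233, 0.0171]
tcp_rot: [[-0.113, 0.994, 0.003], [0.994, 0.113, 0.0], [-0.0, 0.003, -1.0]]
force: [-0.5, 0.1, 1.2]
opening: 0.495
grasp_force: 0.0
```

Call:
{"name": "drive_tool", "arguments": {
  "deltas": "15 0 0 0 0; 15 0 0 0 0; 15 0 0 0 0; 15 0 0 0 0"
}}

```text
time_s: 19.2
position: [0.6704, 0.1234, 0.0162]
tcp_rot: [[-0.113, 0.994, 0.002], [0.994, 0.113, 0.0], [-0.0, 0.002, -1.0]]
force: [-0.5, -0.7, 5.6]
opening: 0.31
grasp_force: 30.0
```

Call:
{"name": "drive_tool", "arguments": {
  "deltas": "15 0 0 15 0; 15 0 0 50 0; 15 0 0 90 0; 15 -25 30 95 0.1; 15 -53 62 95 0.16; 15 -80 95 95 0.16; 15 -107 126 95 0.16; 15 -133 157 95 0.16; 15 -152 180 95 0.16; 15 -165 194 95 0.16; 15 -165 194 80 0.16; 15 -165 194 50 0.16"
}}

```text
time_s: 20.4
position: [0.5059, 0.3192, 0.0676]
tcp_rot: [[-0.272, 0.962, 0.006], [0.962, 0.272, 0.002], [0.001, 0.006, -1.0]]
force: [0.2, 0.4, -1.8]
opening: 0.31
grasp_force: 30.0
```

Call:
{"name": "drive_tool", "arguments": {
  "deltas": "15 0 0 -20 0; 15 0 0 -35 0; 15 0 0 -42 0; 15 0 0 -44 0; 15 0 0 -45 0; 15 0 0 -45 0"
}}

```text
time_s: 21.0
position: [0.5053, 0.3176, 0.0209]
tcp_rot: [[-0.269, 0.963, 0.001], [0.963, 0.269, 0.001], [0.0, 0.001, -1.0]]
force: [-0.1, 0.0, -0.4]
opening: 0.309
grasp_force: 30.0
```

Run:
```python
from h import *
b=cap('side','s3.png');a=cap('top','t3.png')
cv2.imwrite('pics/s3b.png',np.hstack([cv2.resize(b[265:365,120:220],(400,400),interpolation=cv2.INTER_CUBIC),cv2.resize(a[175:275,85:185],(400,400),interpolation=cv2.INTER_CUBIC)]))
```

```text
(no output)
```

View pics/s3b.png

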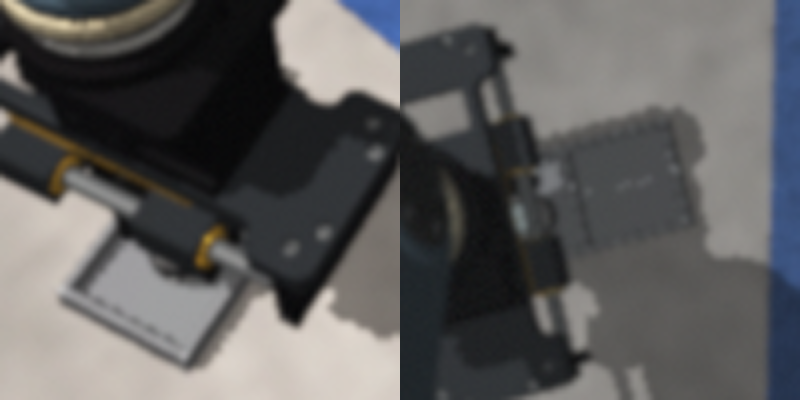

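The objective shows at about (540,220), inside the left compartment. Lower to the floor.

Call:
{"name": "drive_tool", "arguments": {
  "deltas": "15 0 0 -1 0; 15 0 0 -2 0; 15 0 0 -2.5 0; 15 0 0 -3 0; 15 0 0 -3.5 0; 15 0 0 -3.5 0"
}}

```text
time_s: 21.7
position: [0.5047, 0.3174, 0.0172]
tcp_rot: [[-0.27, 0.963, 0.0], [0.963, 0.27, 0.0], [-0.0, 0.0, -1.0]]
force: [-1.5, -0.5, 4.5]
opening: 0.313
grasp_force: 30.0
```

Call:
{"name": "drive_tool", "arguments": {
  "deltas": "36 0 0 0 0; 44 0 0 0 0; 44 0 0 0.5 0; 44 0 0 20 0; 44 0 0 60 0; 44 0 0 105 0; 52 -12 -42 105 0; 52 -23 -85 105 0; 52 -34 -127 105 0; 52 -45 -170 105 0; 52 -56 -211 105 0; 52 -56 -211 105 0"
}}

```text
time_s: 22.9
position: [0.4468, 0.1028, 0.1215]
tcp_rot: [[-0.264, 0.964, -0.003], [0.964, 0.264, -0.001], [-0.0, -0.003, -1.0]]
force: [0.5, 0.8, 0.1]
opening: 0.6
grasp_force: 0.0
```

Call:
{"name": "drive_tool", "arguments": {
  "deltas": "52 0 0 -30 0; 52 0 0 -65 0; 52 0 0 -85 0; 52 0 0 -94 0; 52 0 0 -94 0; 52 0 0 -94 0; 12 0 0 -94 0; 12 0 0 -94 0; 12 0 0 -94 0; 12 0 0 -94 0; 12 0 0 -94 0; 12 0 0 -94 0"
}}

```text
time_s: 24.1
position: [0.4491, 0.1064, 0.0279]
tcp_rot: [[-0.27, 0.963, 0.001], [0.963, 0.27, 0.0], [-0.0, 0.001, -1.0]]
force: [0.6, 0.6, 2.0]
opening: 0.261
grasp_force: 30.0
```

Call:
{"name": "drive_tool", "arguments": {
  "deltas": "12 0 0 15 0; 12 0 0 50 0; 12 0 0 80 0; 12 18 38 85 0; 12 36 77 85 0; 12 54 115 85 0; 12 66 142 85 0; 12 72 153 85 0; 12 72 153 80 0; 12 72 153 50 0; 12 72 153 25 0; 12 72 153 12 0"
}}

```text
time_s: 25.3
position: [0.5179, 0.2572, 0.0373]
tcp_rot: [[-0.268, 0.963, -0.006], [0.963, 0.268, -0.002], [-0.0, -0.006, -1.0]]
force: [-0.2, -0.2, -0.4]
opening: 0.255
grasp_force: 30.0
```

Call:
{"name": "drive_tool", "arguments": {
  "deltas": "12 0 0 -4 0; 12 0 0 -6 0; 12 0 0 -7 0; 12 0 0 -8 0; 12 0 0 -8 0"
}}

```text
time_s: 25.8
position: [0.5212, 0.2595, 0.0324]
tcp_rot: [[-0.27, 0.963, 0.001], [0.963, 0.27, 0.0], [-0.0, 0.001, -1.0]]
force: [-0.8, 0.7, -1.2]
opening: 0.256
grasp_force: 30.0
```

Call:
{"name": "drive_tool", "arguments": {
  "deltas": "12 0 0 -1 0; 12 0 0 -2 0; 12 0 0 -3 0; 12 0 0 -3.5 0; 12 0 0 -3.5 0; 12 0 0 -3.5 0"
}}

```text
time_s: 26.4
position: [0.5209, 0.2595, 0.0289]
tcp_rot: [[-0.27, 0.963, 0.001], [0.963, 0.27, 0.0], [0.0, 0.001, -1.0]]
force: [-0.5, -0.2, 4.9]
opening: 0.258
grasp_force: 30.0
```

Floor contact. Release, rise and clear for a look.

Call:
{"name": "drive_tool", "arguments": {
  "deltas": "30 0 0 0 0; 40 0 0 0 0; 40 0 0 0.5 0; 40 0 0 20 0; 40 0 0 60 0; 40 0 0 105 0; 40 0 0 150 0; 40 0 -45 170 0; 40 0 -90 170 0; 40 0 -135 170 0; 40 0 -180 170 0; 40 0 -180 170 0"
}}

```text
time_s: 27.6
position: [0.521, 0.0746, 0.1982]
tcp_rot: [[-0.264, 0.965, 0.0], [0.965, 0.264, -0.002], [-0.002, -0.0, -1.0]]
force: [0.5, 0.1, 0.4]
opening: 0.461
grasp_force: 0.0
```

Run:
```python
from h import *
b=cap('side','s4.png');a=cap('top','t4.png')
z=lambda i,x,y:cv2.resize(i[y:y+100,x:x+133],(400,300),interpolation=cv2.INTER_CUBIC)
cv2.imwrite('pics/s4b.png',np.vstack([np.hstack([z(b,110,265),z(a,70,170)]),cv2.resize(a[110:310,160:427],(800,600))[::2,::1][:300]]))
cv2.imwrite('pics/t4b.png',cv2.resize(a,(800,600),interpolation=cv2.INTER_CUBIC))
```

```text
(no output)
```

View pics/s4b.png

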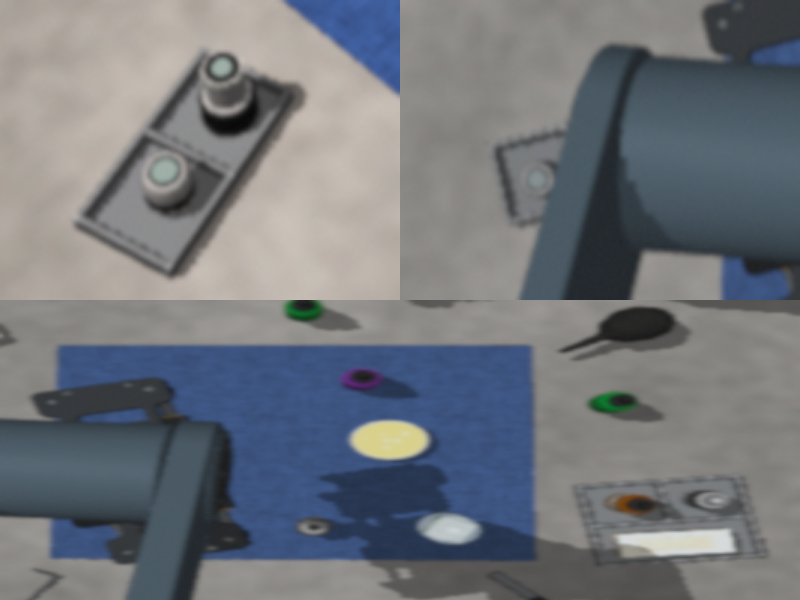

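View pics/t4b.png

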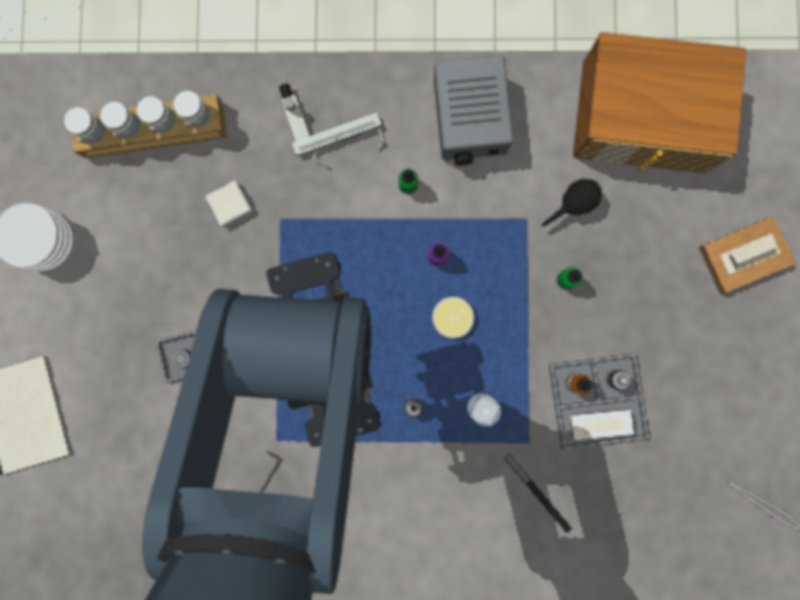

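Both kits are filled and upright, and the mid objective (413,408), jar (484,410) and Petri dish (453,318) have not moved. Handing in.

```bash
python3 -c "
from rig import bot
print(bot.hand_in())"
```

```text
the job is handed in; nothing more can be done
None
```

I filled both kits and handed the job in at about 28 s; the last pictures showed all five things in their compartments and the mid objective, staining jar and Petri dish where they started.

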